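# Take the bike-trailer drawbar head off its hall dock

## Task

The bike-trailer drawbar head is parked on the ball of the dock on the hall cabinet. First turn the black knob clockwise, a little at a time, until the red pointer lines up with the green mark, which frees the tail, and leave it there. Then pull the yellow latch grip sideways against its spring while the head still sits on the ball, lift the head by that grip straight up off the ball, and finish holding it level, right above the ball with at least 5 cm of clear air between them, without letting go and without disturbing the things around.

Things in the scene. Friction and masses are not known exactly. Their poses are not given: they have to be found in the camera images.
- dock: Fixed dark steel dock plate (dock x -55..170, y -60..140, 12 thick); place and yaw vary. Origin: on the cabinet top below the ball. Dock x runs from the ball along the parked tail, y from the drawbar to the knob. At x 82 a U saddle (floor 50 high, walls to 68) carries the tail. Grey lock housing x 108..168, y 30..138, 80 high; white scale plate x 67..109, y 48..136, 80 high.
- ball_center (a point): Centre of the dock's steel ball, 40 in diameter, flat underneath 12 below its centre, on a neck 18 in diameter. It lies at dock (0, 0, 65).
- mark (a point): Middle of the green line (6 wide, 40 long along dock x) on the white scale plate, at dock (88, 89, 84), the pointer's height. The other ticks are black.
- pointer_tip (a point): Middle of the red pointer, a bar 4 wide along dock x (x 80..116, top 86 high) above the scale plate, fixed to the lock bar. At knob value 0 it is at dock (88, 55, 84); it moves towards dock +y, 15 mm per radian of knob. It is lined up when its dock y equals the mark's, within 3 mm.
- lockbar (a joint): Travel (m) of the steel lock bar, 0.015 x the knob's angle. The bar is 110 long along dock y, 12 wide at dock x 121, and lies 82 to 91 above the cabinet top, 2 over the drawbar's tail. At 0 its end crosses the tail and holds it down; clear of the tail from 0.025; the pointer is at the mark at 0.034.
- knob (a joint): Angle of the knob, 0 to 2.9 rad, growing clockwise seen from above. The pointer is at the mark at 2.27. It starts between 0 and 0.9, stays where it is left, and needs about 0.06 to 0.1 N m.
- knob_grip (a point): On the knob's upright axis, at dock (142, 85, 125), the height to grip. The knob is a black bar grip 40 long, 14 thick, 105 to 137 above the cabinet top, over a disc of 42 diameter (100 to 105). The bar lies along dock x at knob value 0 and turns with it; this point's x axis lies along the bar.
- drawbar: Loose drawbar head, 0.55 to 0.77 kg: red round coupler (60 diameter, open below, 14 below to 29 above the origin, 2 mm play on the ball), square aluminium tail 30 x 30 to 151 along +x. Origin: the ball's centre when parked (65 above the cabinet top); x along the tail, z up, parked as the dock's. Lowest: the steel latch tongue, 19.5 below. Centre of mass close below the yellow grip.
- latch (a joint): Travel (m) of the latch slide, 0 to 0.014, opening towards the drawbar's -y (away from the knob) against a spring: 6 N at 0, 13 N at full travel. It frees the ball from 0.006; pull 0.010 to 0.013. The latch is carried by the drawbar, so the head can be lifted by its grip; once off the ball the spring may shut it again.
- latch_grip (a point): Middle of the yellow upright pull grip on the latch: 30 long (drawbar x), 14 thick (y), 33.5 to 77.5 above the drawbar's origin, on a steel slide plate. This point is 60 above the origin and 10 along its +x: 125 above the cabinet top when parked. It moves with the latch.
- polish_tin: Bystander: blue shoe polish tin, 68 diameter, 28 high, origin under its middle, standing on the cabinet top. Leave alone.
- bike_lamp: Bystander: black bike lamp standing upright, 44 diameter, 77 high, origin under its middle. Leave alone.
- shoe_brush: Bystander: wooden-handled brush, 200 long, 42 wide, 20 high, lying flat, origin under its middle, handle to its -x. Leave alone.

How it is judged:
On the way, in this order (a step that is already met when the one before it is completed fails the run):
1. the red pointer stands still at the green mark (value of joint lockbar between 0.0305 and 0.0375 m and velocity of joint knob between -0.1 and 0.1 rad/s), for 0.3 s.
2. the latch is pulled at least 6 mm open while the head still sits on the ball (value of joint latch above 0.006 m and distance between drawbar and ball_center below 0.012 m), for 0.1 s.
At the end, for the whole second after the job is handed in: The fingers hold the drawbar head still, nothing else touching it: its origin at least 145 mm above the cabinet top (latch at least 40 mm clear of the ball's top), within 50 mm of the ball sideways, tilted less than 15 degrees; the pointer is still within 3.5 mm of the green mark (value of joint lockbar between 0.0305 and 0.0375 m and z of drawbar in the frame of dock above 0.145 m and horizontal distance between drawbar and ball_center below 0.05 m and angle between drawbar's own z axis and vertical below 0.26 rad and contact force between the fingers and drawbar above 2 N and contact force between drawbar and dock below 0.1 N and contact force between drawbar and polish_tin below 0.1 N and contact force between drawbar and bike_lamp below 0.1 N and contact force between drawbar and shoe_brush below 0.1 N and linear speed of drawbar below 0.03 m/s); the arm keeps its last pose, push and grip.
It fails at once if polish tin is knocked or shifted more than 2 cm (distance of polish_tin from where it was at the start of the episode above 0.02 m).
It fails at once if bike lamp is knocked or shifted more than 2 cm (distance of bike_lamp from where it was at the start of the episode above 0.02 m).
It fails at once if shoe brush is knocked or shifted more than 2 cm (distance of shoe_brush from where it was at the start of the episode above 0.02 m).
It also fails if it takes over 54 s, if anything falls off the work surface, if the arm or the gripper's body presses on something with over 40 N, if the wrist force passes 120 N, or if a joint passes its speed limit or range.

## Robot

A 6-joint arm with a two-finger parallel gripper is mounted at the origin on the work surface. World frame = base frame: x ahead of the robot, y to its left, z up, the work surface at z = 0. Lengths are in m, angles in rad, forces in N, time in s.
With the tool pointing down it reaches from about 0.35 to 0.975 m from the base axis. Payload 7.1 kg.
Tool frame: the origin (TCP) lies midway between the tips of the shut fingers; the grasp point (between the pads) lies 19 mm behind it; z points along the fingers, y is the line along which they close (so a half turn about z gives the same grasp; the last joint's range is limited). The gripper opens to 88 mm and grips with 3 to 60 N. Pads are 20 mm wide; open, the fingers measure 115 mm over their backs; the gripper's body (75 mm by 178 mm) begins 61 mm behind the grasp point.
Start: joints at [1.106, 0.423, 1.63, -0, 1.089, -0.019], TCP at [0.269, 0.564, 0.223] pointing down, gripper open.
Joint ranges: [-3, 3], [-0.9, 2.11], [0.09, 2.58], [-1.31, 4.45], [0.11, 2.69], [-2.54, 2.54]. Speed limits (rad/s): [2.39, 2.39, 3.01, 3.14, 3.14, 3.14].

## Interface

Orientations are given as a unit quaternion [w, x, y, z].
In Python, from station import move_pose, movel, movej, command_gripper, wait, inverse_kinematics, read_camera, camera_info, MotionError, job_done, get_time, get_joint_pos, get_qvel, get_effort, get_tcp_pos, get_ee_rot, get_ft_force, get_ft_torque, get_grip_width, get_finger_force gives the robot as it stands. Calls block until the motion is done:
- move_pose(position, orientation): joint-space move of the TCP to a pose.
- movel(position, frame=None, v=0.15, until_force=None): straight line of the TCP; frame=None keeps the orientation; v is the mean speed in m/s. With until_force (N) it stops when the force on the tool has changed by that much, and returns True; else False.
- movej(angles): joint-space move.
- command_gripper(opening): opening from 0.0 (shut) to 1.0 (fully open); the grip force is fixed at half the most; returns when the fingers have stopped.
- wait(seconds).
- inverse_kinematics(position, orientation): joint angles nearest the present ones, or None.
- read_camera(name): name is "side" or "top" or "wrist"; returns the picture (480x640x3 uint8, red, green, blue); there is no depth.
- camera_info(name): a dict with "intrinsics" (3x3 intrinsics, pixels), "T" (4x4, takes a point from camera to world coordinates); the wrist camera has in their place "tool_from_camera" (4x4, takes a point from camera to tool coordinates, whose origin is the TCP and whose axes are the flange's). Camera axes: x right, y up, looking along -z (the intrinsics and any distortion apply to the point x, -y, -z); pixel columns grow to the right and rows downward; lengths in m; the calibration is good to about 2 mm. A picture is of the moment at which its call begins: read the wrist's pose just before it. camera_info takes no time and is no camera call.
A pose or a line that the arm cannot do raises MotionError and nothing moves.
- job_done(): hands the job in; it is judged then, once.
Readings, each from a call of its own:
- get_time(): time.
- get_joint_pos(): joint angles.
- get_qvel(): joint speeds.
- get_effort(): joint torques, N m.
- get_tcp_pos(): TCP position.
- get_ee_rot(): TCP orientation.
- get_ft_force(): force on the tool from outside, world axes, zero at the start.
- get_ft_torque(): the same for the moment, N m.
- get_grip_width(): opening from 0.0 (shut) to 1.0 (fully open).
- get_finger_force(): force on a finger pad.
Only numpy, scipy, OpenCV 4.12 (cv2) and the standard library are available. Lean on these libraries where they do the work, as an engineer would, in place of code of your own. Each camera call takes 0.05 s, during which the arm holds its last target. There are 200 camera calls.

## Working session

There is one attempt and no reset: what is moved stays moved. The work goes in short steps, each a Python script; the robot and the scene stay as the last script left them, time stands still between calls to the robot, and variables do not carry over. Pictures are saved under pics/ and viewed, at most 10 in all, crops included, and the job is handed in when it is done.

```bash
ls; mkdir -p pics; python3 - <<'E'
from station import *
import cv2,numpy as np
for n in("top","side"):
    cv2.imwrite(f"pics/{n}0.png",read_camera(n)[:,:,::-1])
    print(n,camera_info(n))
print(camera_info("wrist"),get_time(),get_ee_rot())
E
```

```text
pics
top {'intrinsics': array([[600.11256387,   0.        , 317.83477757],
       [  0.        , 600.11256387, 232.45505804],
       [  0.        ,   0.        ,   1.        ]]), 'T': array([[ 0.02585455,  0.98376958, -0.17756397,  0.31636992],
       [-0.9996641 ,  0.02512408, -0.00636141,  0.03781297],
       [-0.00179703,  0.1776688 ,  0.9840887 ,  1.15787865],
       [ 0.        ,  0.        ,  0.        ,  1.        ]])}
side {'intrinsics': array([[520.94119131,   0.        , 313.17339345],
       [  0.        , 520.94119131, 237.83738645],
       [  0.        ,   0.        ,   1.        ]]), 'T': array([[ 0.95748742,  0.22658426, -0.17854248,  0.32954655],
       [-0.28825518,  0.7273316 , -0.62281434, -0.61251269],
       [-0.01126034,  0.64780269,  0.76172494,  0.90261217],
       [ 0.        ,  0.        ,  0.        ,  1.        ]])}
{'intrinsics': array([[387.87621843,   0.        , 328.61886938],
       [  0.        , 387.87621843, 239.54379472],
       [  0.        ,   0.        ,   1.        ]]), 'tool_from_camera': array([[-2.03782545e-03,  9.65807390e-01,  2.59252644e-01,
         7.09548854e-02],
       [ 9.99997912e-01,  2.00711062e-03,  3.83174223e-04,
        -1.44922688e-03],
       [-1.50276239e-04,  2.59252884e-01, -9.65809463e-01,
        -1.61984402e-01],
       [ 0.00000000e+00,  0.00000000e+00,  0.00000000e+00,
         1.00000000e+00]])} 0.1 [-1.66475350e-04  2.21057859e-01  9.75260465e-01 -6.48381383e-04]
```

View pics/top0.png

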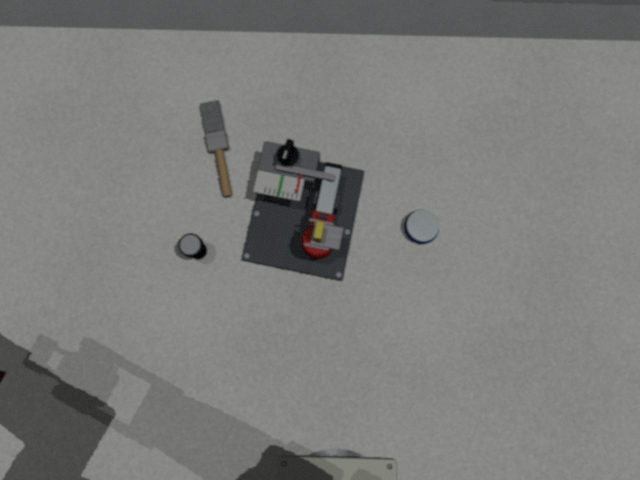

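View pics/side0.png

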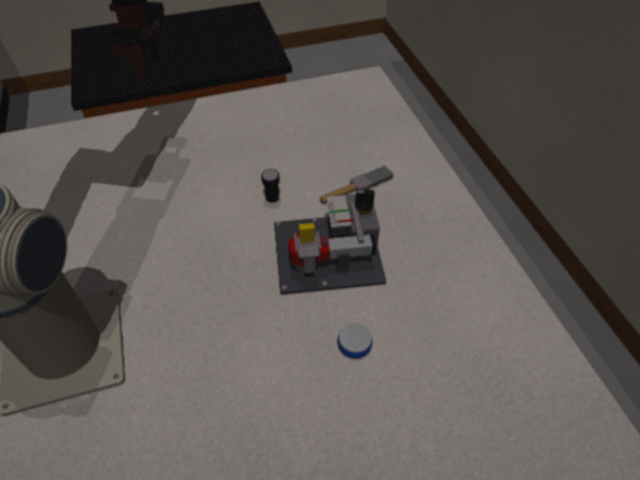

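The top view shows the dock plate (corners ~ (363,168), (342,279), (243,262)), the ball near (317,238), the knob near (288,152) and the yellow grip near (319,230). The lamp is at (192,246), the brush at (217,150) and the tin at (422,226). Next I'll enlarge it to pick accurate points.

```bash
python3 - <<'E'
import cv2
for n,(x,y) in dict(top=(235,130),side=(260,165)).items():
    im=cv2.imread(f"pics/{n}0.png")[y:y+150,x:x+135 if n=="top" else x+135]
    im=cv2.resize(im,None,fx=4,fy=4,interpolation=cv2.INTER_CUBIC)
    im=cv2.convertScaleAbs(im,alpha=1.5)
    cv2.imwrite(f"pics/{n}0c.png",im)
E
```

```text
(no output)
```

View pics/top0c.png

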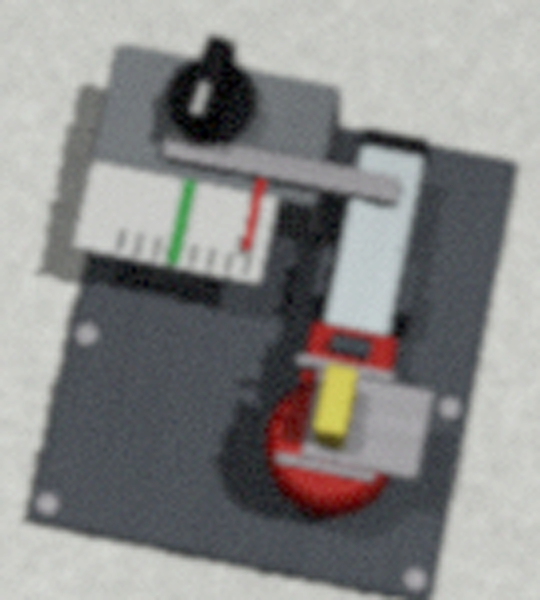

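View pics/side0c.png

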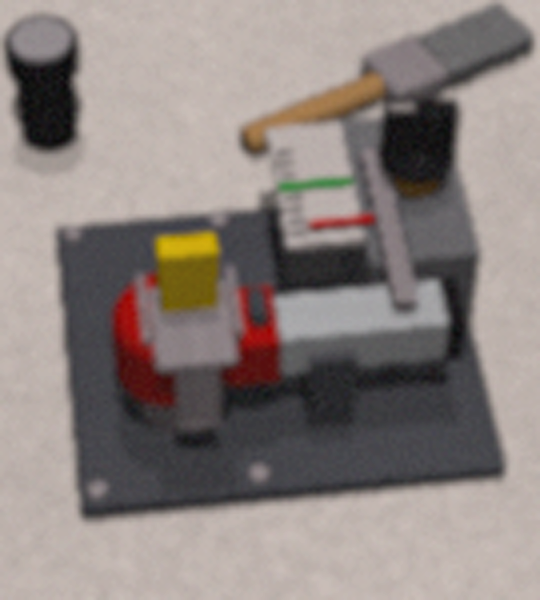

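```bash
cat >fit.py <<'E'
import numpy as np, json
from scipy.optimize import least_squares
from station import camera_info
C={n:camera_info(n) for n in("top","side")}
def proj(n,P):
    c=C[n];p=(np.linalg.inv(c["T"])@np.append(P,1))[:3]
    q=c["intrinsics"]@np.array([p[0],-p[1],-p[2]]);return q[:2]/q[2]
off=dict(top=(235,130),side=(260,165))
O=[("top",-55,-60,12,435,597),("top",170,-60,12,517,162),("top",-55,140,12,27,518),("top",67,136,80,73,247),("top",109,136,80,93,165),
("top",67,48,80,268,283),("top",68,89,80,175,264),("top",108,89,80,190,183),("top",151,15,80,358,148),("top",151,-15,80,424,153),("top",168,138,80,120,45),
("side",-55,140,12,57,228),("side",-55,-60,12,85,508),("side",170,-60,12,503,466),("side",68,89,80,280,188),("side",108,89,80,353,181),("side",151,-15,80,447,283),
("top",80,None,86,247,249),("side",80,None,86,311,227)]
def world(s,d):
    c,sn=np.cos(s[2]),np.sin(s[2]);return np.array([s[0]+c*d[0]-sn*d[1],s[1]+sn*d[0]+c*d[1],d[2]])
def res(s):
    r=[]
    for n,x,y,z,u,v in O:
        d=np.array([x,s[3]*1000 if y is None else y,z])/1000
        r.append(proj(n,world(s,d))-(np.array(off[n])+(np.array([u,v])+.5)/4-.5))
    return np.array(r)
if __name__=="__main__":
    f=least_squares(lambda s:res(s).ravel(),[.5,.05,-.2,.06],loss="soft_l1")
    print(f.x,"knob",(f.x[3]-.055)/.015);print(np.round(res(f.x),1).tolist())
    json.dump(list(f.x),open("pose.json","w"))
    print(world(f.x,[.142,.085,.125]),world(f.x,[.01,0,.125]))
E
python3 fit.py
```

```text
[ 0.49485165  0.04458205 -0.17410103  0.05568753] knob 0.04583514001843999
[[-0.6, 2.0], [0.7, -0.6], [-0.6, 1.2], [-0.1, 0.3], [-0.2, -0.7], [-2.2, 0.5], [-0.6, 0.4], [0.2, 0.1], [1.8, -5.4], [1.1, -3.6], [-1.2, -0.7], [-0.6, -0.6], [-1.0, 0.6], [1.8, -0.1], [-0.2, 0.2], [-0.2, 0.2], [5.2, 9.4], [0.3, 0.7], [-0.1, -0.7]]
[0.64942893 0.10369944 0.125     ] [0.50470048 0.04284983 0.125     ]
```

```bash
cat >h.py <<'E'
from station import *
import numpy as np, json, cv2
from scipy.spatial.transform import Rotation as Rn
from fit import world
S=json.load(open("pose.json"))
def quat(psi):   # tool down, closing line (tool y) at dock-y direction rotated by psi
    y=np.array([-np.sin(psi),np.cos(psi),0]);z=np.array([0,0,-1.])
    return Rn.from_matrix(np.c_[np.cross(y,z),y,z]).as_quat(scalar_first=True)
def D(x,y,z): return world(S,np.array([x,y,z])/1000)
def stat(t=""): print(t,round(get_time(),2),"tcp",np.round(get_tcp_pos(),4),"F",np.round(get_ft_force(),1),"T",np.round(get_ft_torque(),2),"w",round(get_grip_width()*88,1),"ff",np.round(get_finger_force(),1))
E
python3 - <<'E'
from h import *
for a in(0,np.pi):
    for dz in (108,250):
        q=inverse_kinematics(D(142,85,dz),quat(S[2]-.05+a)); print(a,dz,None if q is None else np.round(q,3))
    q=inverse_kinematics(D(10,0,108),quat(S[2]+a)); print(a,"latch",None if q is None else np.round(q,3))
    q=inverse_kinematics(D(142,85,108),quat(S[2]+a-1)); print(a,"cw1",None if q is None else np.round(q,3))
E
```

```text
0 108 [ 0.14   0.606  1.621 -0.     0.914 -1.206]
0 250 [ 0.14   0.444  1.53  -0.     1.168 -1.206]
0 latch [ 0.061  0.426  1.966 -0.     0.75  -1.335]
0 cw1 [ 0.14   0.606  1.621 -0.     0.914 -0.256]
3.141592653589793 108 [ 0.14   0.606  1.621 -0.     0.914  1.935]
3.141592653589793 250 [ 0.14   0.444  1.53  -0.     1.168  1.935]
3.141592653589793 latch [ 0.061  0.426  1.966 -0.     0.75   1.806]
3.141592653589793 cw1 None
```

```bash
python3 - <<'E'
from h import *
move_pose(D(142,85,220),quat(S[2]-.05))
p=get_tcp_pos();w,*v=get_ee_rot();R=Rn.from_quat([w,*v],scalar_first=True).as_matrix()
im=read_camera("wrist")[:,:,::-1].copy()
ci=camera_info("wrist");T=np.eye(4);T[:3,:3]=R;T[:3,3]=p;T=T@ci["tool_from_camera"]
def pr(P):
    c=(np.linalg.inv(T)@np.append(P,1))[:3];q=ci["intrinsics"]@[c[0],-c[1],-c[2]];return q[:2]/q[2]
a=-.046
B=lambda u,v,z:D(142+u*np.cos(a)-v*np.sin(a),85+u*np.sin(a)+v*np.cos(a),z)
for n,P in [(n,B(u,v,137)) for n,u,v in((0,20,7),(0,20,-7),(0,-20,7),(0,-20,-7))]+[(1,D(68,89,80)),(1,D(108,89,80)),(1,D(67,48,80)),(1,D(10+15,7,142.5)),(1,D(-5,7,142.5)),(1,D(-5,-7,142.5)),(1,D(25,-7,142.5))]:
    u=pr(P);print(np.round(u)); cv2.drawMarker(im,(int(round(u[0])),int(round(u[1]))),(255,0,255),0,9,1)
cv2.imwrite("pics/w1.png",im);stat()
E
```

```text
[340. 277.]
[319. 277.]
[340. 218.]
[319. 218.]
[330. 132.]
[332. 185.]
[275. 134.]
[182.  60.]
[174.   1.]
[149.   3.]
[158.  62.]
 2.29 tcp [0.6492 0.1047 0.22  ] F [0.4 0.4 0.1] T [-0.01  0.01  0.04] w 87.9 ff 0.0
```

View pics/w1.png

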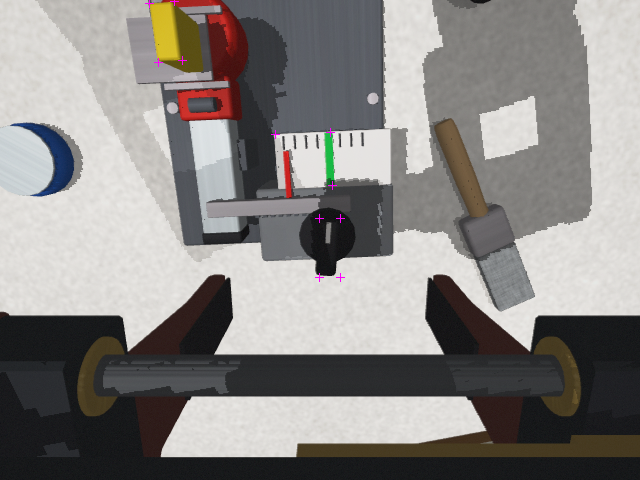

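The wrist view matches the fit. The green line runs (330,132)–(332,185), and the scale corner (275,134) and grip corners fall on my projections. The pointer at (287,151) puts the knob value near 0.15, and the knob bar's near end at (326,272) agrees with that. Next I'll grip the knob and turn it in steps.

```bash
python3 - <<'E'
from h import *
move_pose(D(142,85,160),quat(S[2]-.15))
movel(D(142,85,108),v=0.06,until_force=8);stat("down")
command_gripper(0.0);stat("grip")
q=np.array(get_joint_pos());print(q)
for i in range(3):
    q[5]+=.2;movej(q);stat(i);print("j6",get_joint_pos()[5])
E
```

```text
down 3.66 tcp [0.6498 0.1037 0.1083] F [0.  1.1 0.4] T [ 0.01  0.   -0.02] w 87.5 ff 0.0
grip 4.78 tcp [0.6493 0.1035 0.108 ] F [-1.2 -1.7  0.7] T [-0.18  0.14  0.06] w 14.0 ff 29.9
[ 1.40135279e-01  6.06310013e-01  1.62152663e+00 -2.76627468e-04
  9.14198349e-01 -1.10649310e+00]
0 5.09 tcp [0.6493 0.1037 0.108 ] F [ 0.5  0.8 -0.5] T [ 0.03  0.04 -0.05] w 14.1 ff 30.0
j6 -0.9103891023702259
1 5.4 tcp [0.6494 0.1038 0.108 ] F [-0.3  1.3 -0.5] T [ 0.24 -0.08 -0.02] w 13.9 ff 30.0
j6 -0.7128077933716157
2 5.71 tcp [0.6495 0.1038 0.108 ] F [ 1.9  3.4 -2.2] T [ 0.41 -0.25 -0.02] w 14.2 ff 30.0
j6 -0.513819592516019
```

```bash
python3 - <<'E'
from h import *
q=np.array(get_joint_pos())
for j in np.arange(-.3,.91,.2).tolist()+[.95]:
    q[5]=j;movej(q);stat(round(j,2))
wait(.3)
im=read_camera("side")[:,:,::-1]
im=cv2.resize(im[185:245,310:390],None,fx=8,fy=8,interpolation=cv2.INTER_CUBIC)
cv2.imwrite("pics/s2.png",cv2.convertScaleAbs(im,alpha=1.5))
cv2.imwrite("pics/t2.png",cv2.convertScaleAbs(cv2.resize(read_camera("top")[130:210,235:335,::-1],None,fx=6,fy=6,interpolation=cv2.INTER_CUBIC),alpha=1.5))
E
```

```text
-0.3 6.03 tcp [0.6496 0.1039 0.108 ] F [ 0.1  2.7 -0.5] T [ 0.3  -0.18 -0.02] w 13.9 ff 30.0
-0.1 6.33 tcp [0.6498 0.104  0.108 ] F [ 2.7  3.5 -2. ] T [ 0.33 -0.45 -0.07] w 14.2 ff 30.0
0.1 6.64 tcp [0.6499 0.104  0.108 ] F [ 3.3  2.5 -4. ] T [ 0.47 -0.7  -0.03] w 14.1 ff 30.0
0.3 6.95 tcp [0.6501 0.104  0.108 ] F [ 5.7  2.9 -4.1] T [ 0.46 -0.74 -0.07] w 13.7 ff 30.0
0.5 7.26 tcp [0.6502 0.1039 0.108 ] F [ 4.5  2.4 -3.7] T [ 0.33 -0.81 -0.07] w 14.0 ff 30.0
0.7 7.57 tcp [0.6504 0.1038 0.108 ] F [ 5.9  1.9 -4.7] T [ 0.45 -0.89 -0.05] w 14.4 ff 30.0
0.9 7.88 tcp [0.6505 0.1037 0.108 ] F [ 5.6  2.4 -5.3] T [ 0.34 -0.95 -0.07] w 13.9 ff 30.0
0.95 8.12 tcp [0.6505 0.1037 0.108 ] F [ 5.7  1.7 -4.7] T [ 0.29 -0.9  -0.06] w 13.9 ff 30.0
```

View pics/s2.png

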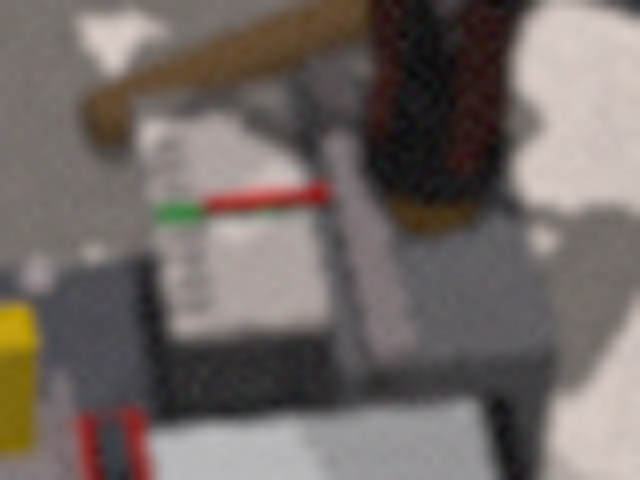

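Side view: the red pointer overlaps the green line, its front end at crop (205,203) and the green at (180,212). The pointer sits 6 mm above the plate, so I'll correct for parallax numerically.

```bash
python3 - <<'E'
from h import *
from fit import proj
for x,y,z,l in((80,89,86,"ptr"),(80,85,86,"ptr85"),(80,93,86,"p93"),(114,89,86,"ptr far"),(68,89,80,"green"),(75,89,80,"green")):
    u=proj("side",D(x,y,z)); print(l,np.round((u+.5-np.array([310,185]))*8-.5))
E
```

```text
ptr [203. 198.]
ptr85 [205. 209.]
p93 [201. 188.]
ptr far [328. 187.]
green [159. 218.]
green [184. 215.]
```

View pics/t2.png

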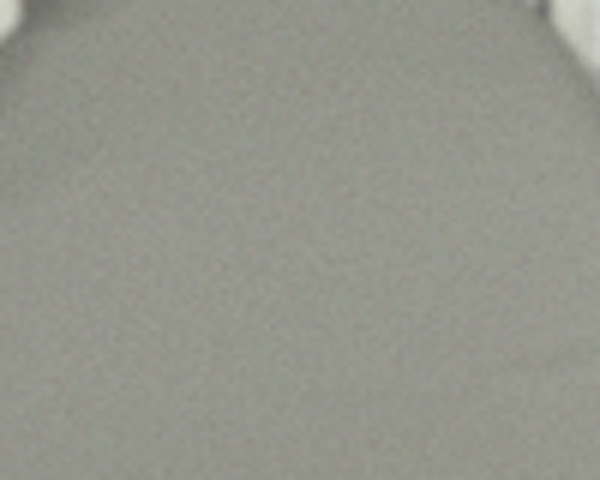

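The top view is blocked by the arm. The side view puts the pointer about 1–2.5 mm short, so I'll turn 0.1 rad more, let go and verify from above.

```bash
python3 - <<'E'
from h import *
q=np.array(get_joint_pos());q[5]=1.05;movej(q);wait(.2);stat()
command_gripper(.5);wait(.2)
p=get_tcp_pos();movel([p[0],p[1],.22],v=.15)
move_pose(D(142,85,220),quat(S[2]-.05))
p=get_tcp_pos();R=Rn.from_quat(get_ee_rot(),scalar_first=True).as_matrix()
im=read_camera("wrist")
T=np.eye(4);T[:3,:3]=R;T[:3,3]=p;ci=camera_info("wrist");T=T@ci["tool_from_camera"];K=ci["intrinsics"]
def back(u,v,z):
    d=T[:3,:3]@[(u-K[0,2])/K[0,0],-(v-K[1,2])/K[1,1],-1];P=T[:3,3]+d*(z-T[2,3])/d[2]
    c,s=np.cos(S[2]),np.sin(S[2]);e=P[:2]-S[:2];return 1000*np.array([c*e[0]+s*e[1],-s*e[0]+c*e[1]])
sub=im[125:215,265:400].astype(int)
for n,m,z in(("red",(sub[...,0]>120)&(sub[...,1]<80)&(sub[...,2]<80),.086),("green",(sub[...,1]>120)&(sub[...,0]<90)&(sub[...,2]<110),.080)):
    v,u=np.nonzero(m);b=np.array([back(a+265,c+125,z) for a,c in zip(u,v)]);print(n,len(u),b.min(0),b.mean(0),b.max(0))
stat()
cv2.imwrite("pics/w3.png",im[:,:,::-1])
E
```

```text
8.97 tcp [0.6506 0.1037 0.108 ] F [ 3.1  2.2 -3.8] T [ 0.34 -0.5   0.04] w 13.5 ff 29.9
red 164 [80.37810682 85.82409969] [92.03353119 88.05897321] [103.44739594  89.99059291]
green 146 [68.29129434 84.7016679 ] [77.73782243 87.13335584] [101.56696325  90.59184764]
 12.72 tcp [0.6494 0.1037 0.2198] F [-0.6  0.6  0.3] T [ 0.04 -0.01 -0.03] w 43.9 ff 0.0
```

View pics/w3.png

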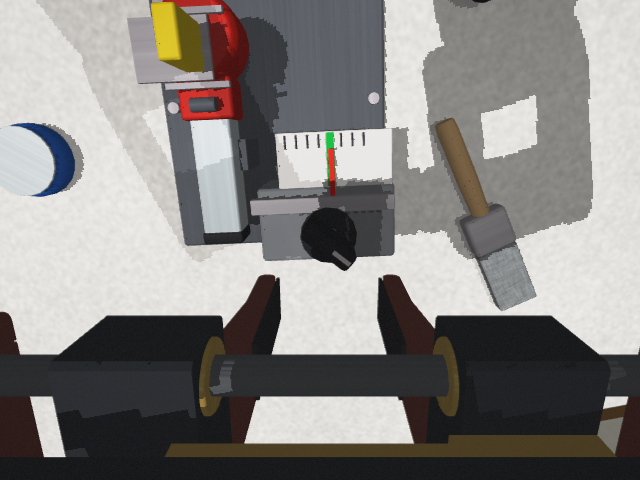

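The pointer lies on the green line: red at dock y 88.1, green 87.1–87.6, so it is aligned and the bar is clear of the tail. Now the latch.

```bash
python3 - <<'E'
from h import *
move_pose(D(10,0,190),quat(S[2]))
movel(D(10,0,108),v=.08,until_force=8);stat("down")
command_gripper(0.0);stat("grip")
for y in(-4,-8,-11.5):
    movel(D(10,y,108),v=.02);wait(.1);stat(y)
wait(.2)
f=get_ft_force();c,s=np.cos(S[2]),np.sin(S[2]);print("Fy dock",-s*f[0]+c*f[1])
E
```

```text
down 14.58 tcp [0.5051 0.0429 0.1085] F [ 0.7  0.8 -0.5] T [ 0.02  0.03 -0.04] w 43.9 ff 0.0
grip 15.16 tcp [0.5048 0.0428 0.1081] F [-0.2  0.3  0.7] T [-0.03  0.06  0.08] w 13.7 ff 30.0
-4 15.61 tcp [0.5044 0.0398 0.1081] F [-0.2  5.9  0.8] T [ 1.46 -0.14  0.06] w 14.1 ff 30.0
-8 16.06 tcp [0.5037 0.0362 0.1081] F [-0.2  8.4  0.7] T [ 1.88 -0.18  0.05] w 13.8 ff 30.0
-11.5 16.48 tcp [0.5032 0.0329 0.1081] F [ 0.4 10.1 -0.7] T [ 2.19 -0.23  0.02] w 13.9 ff 30.0
Fy dock 10.305816520968978
```

```bash
python3 - <<'E'
from h import *
movel(D(10,-13.5,108),v=.02);wait(.4);stat("pulled")
for z in(113,120,128,140,160,180,212):
    movel(D(10,-13.5,z),v=.04);stat(z)
    if abs(get_ft_force()[2])>30: break
wait(.5);stat()
cv2.imwrite("pics/s4.png",read_camera("side")[:,:,::-1])
E
```

```text
pulled 17.33 tcp [0.5028 0.0312 0.1081] F [ 0.1 10.2 -0.5] T [ 2.42 -0.2   0.07] w 13.7 ff 30.0
113 17.61 tcp [0.5025 0.0311 0.1126] F [ 1.7 10.8 -4.7] T [ 2.45 -0.33 -0.04] w 14.1 ff 30.0
120 17.93 tcp [0.5024 0.0312 0.1195] F [ 1.9 11.  -5.5] T [ 2.5  -0.36 -0.05] w 14.2 ff 30.0
128 18.28 tcp [0.5025 0.0311 0.1277] F [ 1.6  8.1 -3.9] T [ 2.44 -0.24 -0.05] w 14.1 ff 30.0
140 18.73 tcp [0.5021 0.0296 0.1397] F [-0.3  1.9 -3. ] T [ 0.57 -0.05 -0.03] w 14.1 ff 30.0
160 19.38 tcp [0.5023 0.0295 0.1601] F [-0.2  0.  -8.5] T [0.07 0.09 0.  ] w 14.3 ff 30.0
180 20.03 tcp [0.5023 0.0296 0.1801] F [ 0.3  0.2 -7.1] T [ 0.03  0.01 -0.03] w 13.6 ff 30.0
212 20.98 tcp [0.5021 0.0295 0.2118] F [-0.1 -0.5 -7. ] T [0.08 0.06 0.02] w 13.8 ff 30.0
 21.48 tcp [0.5023 0.0296 0.2119] F [-0.6 -0.1 -7.2] T [ 0.06  0.16 -0.03] w 14.1 ff 30.0
```

View pics/s4.png

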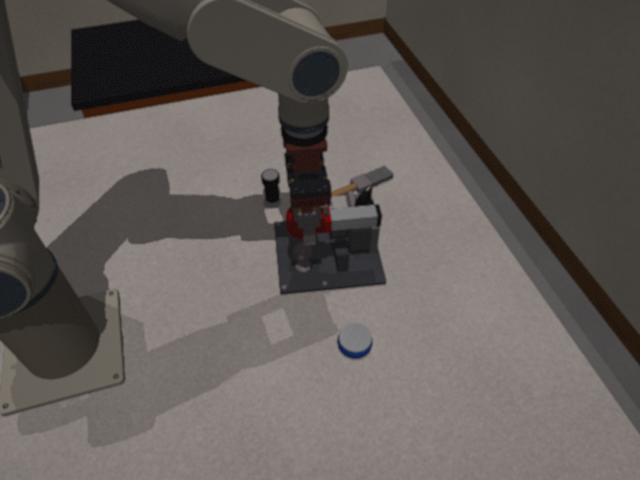

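The head hangs level from the grip with its tail at (355,215), clear of the dock, and the tin, lamp and brush have not moved. I'll centre it over the ball and hand in.

```bash
python3 - <<'E'
from h import *
movel(D(10,0,220),v=.03);wait(.6);stat();print(job_done())
E
```

```text
22.81 tcp [0.5047 0.0428 0.22  ] F [-0.5  0.7 -6.8] T [ 0.07 -0.02  0.05] w 13.9 ff 30.0
the job is handed in; nothing more can be done
None
```

I handed the job in at about 23 s, with no verdict shown: the pointer was at the green mark, and the head was unlatched on the ball, lifted, and held level above it with roughly 7 cm of clear air, with nothing around it disturbed.

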